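# Clip the yellow marking template into the jig

## Task

Load the yellow marking template into the plywood marking jig: lay it flat on the jig board in front of the two sprung steel clips, aluminium bead leading, and slide it in by its wooden grip until the bead meets the end fence and both clips have ridden over the bead and snapped down onto the plate behind it. Then let go of it.

Things in the scene. Friction and masses are not known exactly. Their poses are not given: they have to be found in the camera images.
- template_grip (a point): Centre of the wooden grip (50 x 24 mm, 45 tall) on the loose yellow plate (150 x 80 x 5 mm, 0.16 kg); 27.5 mm above the plate's underside. x: along the plate to its leading edge, 100 mm ahead, where a round aluminium bead (12 mm thick) runs across, 7 mm proud of the plate's top; rear edge 50 mm behind. z up. Like-shaped blue and green templates beside it are not wanted.
- jig: Plywood board fixed to the bench, 320 (x) x 160 (y) x 18 mm; origin at the centre of its underside; x is the sliding direction, z up. An aluminium fence 10 mm high, its face at x = +100 mm, stops the bead. Two steel clips at y = +-22 mm, 16 mm wide, top 31 mm above the board when down, hinge at x = +140 mm; thin black lines mark the plate's seat.
- jig_home (a point): Where template_grip comes when the template is fully home: on the jig at x = 0, y = 0, z = 45.5 mm (27.5 above the board's top), with the jig's axes; the template's axes should lie along them. Lay the template down with its grip 75 to 95 mm behind this point (clear of the clips), then slide it along +x.
- clip_left (a joint): Angle (rad) of the sprung clip at +y: 0 down (nose 1 mm over the bare board), about 0.06 with the nose on the plate, 0.17 over the bead. Its nose is 26 mm before the fence; a lip slopes up from it towards -x for 40 mm, to 17 mm above the board. The spring presses with 1 to 2 N; sliding the template in takes 10 to 20 N at the bead (more if pressed down hard) and 2 to 10 N after the snap; grip it firmly (60 N will do).
- clip_right (a joint): Angle (rad) of the sprung clip at y = -22 mm, the same in every way as the left one.
There are look-alikes about, which are no part of the job. There is more than one size of the part that bears template_grip; the job needs the middle-sized.

How it is judged:
By the outcome, as a careful person would: the job done as asked, in the order asked, and still so for the second after the job is handed in, with the robot touching nothing.
It also fails if it takes over 40 s, if anything falls off the work surface, if the arm or the gripper's body presses on something with over 40 N, if the wrist force passes 120 N, or if a joint passes its speed limit or range.

## Robot

A 7-joint arm with a two-finger parallel gripper is mounted at the origin on the work surface. World frame = base frame: x ahead of the robot, y to its left, z up, the work surface at z = 0. Lengths are in m, angles in rad, forces in N, time in s.
With the tool pointing down it reaches from about 0.4 to 0.85 m from the base axis. Payload 10.4 kg.
Tool frame: the origin (TCP) lies at the centre of the arm's flange, where the gripper is bolted on; the fingertips stand 173 mm ahead of it and the grasp point (between the pads) lies 155 mm ahead of it; z points along the fingers, y is the line along which they close (so a half turn about z gives the same grasp; the last joint's range is limited). The gripper opens to 85 mm and grips with 20 to 120 N. Pads are 22 mm wide; open, the fingers measure 114 mm over their backs; the gripper's body (76 mm by 85 mm) begins 54 mm behind the grasp point. The pads swing forward as they close: fully open they stand 13 mm farther back than shut.
Start: joints at [1.084, 0.332, -0.065, 1.46, 0.022, 1.35, -0.088], TCP at [0.28, -0.559, 0.405] pointing down, gripper open.
Joint ranges: [-2.6, 2.6], [-0.5, 2.12], [-1.47, 1.34], [0.16, 2.42], [-1.27, 4.41], [0.06, 2.06], [-2.6, 2.6]. Speed limits (rad/s): [2.22, 2.22, 2.79, 2.79, 3.14, 3.14, 3.14].

## Interface

Orientations are given as a unit quaternion [x, y, z, w].
In Python, from workcell import manip, viewer, finder gives the robot as it stands.
- The arm moves only by the tool arm_command, never from a script. Its argument "plan" is a list of rows, each an object with "dp": the shift along the tool's x, y, z in mm, a list of three; "spin": the turn about the tool's z in rad. A call has 1 to 5 rows; each row shifts and turns the commanded pose from where the row before left it, along the tool's axes as they then stand; what a row does not reach is not made up. A row lasts 1/10 s, in which the tool goes at most 50 mm and 8.59 degrees, less where a joint would pass 70% of its speed; a pose out of reach is approached as far as the arm can. A call is refused whole if a number of a shift passes 50 or a number of a turn 0.15, either way. A call with a gripper value outside its range is refused whole. "grip" is the closure, from -1 (fully open) to 1 (shut), set as the call begins (left out, the last holds). The fingers move at their own pace and stop on an object; "newtons" is the grip in N (left out, the last holds). Time passes only in rows, so rows that do not move let the fingers close. It gives the time, the measured TCP pose, the force, the opening and the grip force at its end, in the units of the state.
- manip.get_obs(): the state, without advancing time (a new reading comes with each control period).
- viewer.camera(name): name is "scene" or "side" or "wrist"; returns the picture (384x512x3 uint8, blue, green, red); there is no depth.
- viewer.camera_params(name): a dict with "vertical_fov" (degrees; the focal length in pixels is half the picture's height over the tangent of half this angle, whatever the lens; pixels are square), "cx", "cy" (the principal point, pixels), "R" (3x3) and "t" (3): a world point X has camera coordinates R X + t; the wrist camera has in their place "T_tool_cam" (4x4, takes a point from camera to tool coordinates, whose origin is the TCP and whose axes are the flange's). Camera axes: x right, y down, z forward; pixel columns grow to the right and rows downward; lengths in m; the calibration is good to about 2 mm. The wrist camera is an equidistant fisheye: a pixel r from the principal point sees the ray r / f radians off the axis. A picture is of the moment at which its call begins: read the wrist's pose just before it. camera_params takes no time and is no camera call.
- manip.hand_in(): hands the job in; it is judged then, once.
Trained networks look in the newest picture that a camera, given by its name, has taken for a name from the list of things; names that differ only in an ending like _2 or _b are one class to them, and where a whole thing is asked for, a point or a joint stands for the part that bears it (a point fixed in the world has none). Each returns a list of dicts, best first, with "score" (0 to 1); they miss things now and then, are a little off and sometimes report something else, mostly with a low value. They report only what shows in the picture. A call takes as long as a camera call. They do not tell look-alikes from the thing itself.
- finder.find_in(camera, thing): "position" ([x, y, z] in m, in world coordinates, good to about 4 mm: the middle of the surface that is visible of it).
The state is a dict: "clock": time; "joint_pos": joint angles; "joint_velocities": joint speeds; "tau": joint torques, N m; "position": TCP position; "ee_rot": TCP orientation; "ft_force": force on the tool from outside, world axes, zero at the start; "torque": the same for the moment, N m; "grip_width": opening from 0.0 (shut) to 1.0 (fully open); "grasp_force": force on a finger pad.
Only numpy, scipy, OpenCV 4.12 (cv2) and the standard library are available. Lean on these libraries where they do the work, as an engineer would, in place of code of your own. Each camera call takes 0.05 s, during which the arm holds its last target. There are 200 camera calls.

## Working session

There is one attempt and no reset: what is moved stays moved. The work goes in short steps, Python scripts to look and compute and a tool call to move; the robot and the scene stay as the last step left them, time stands still between calls to the robot, and variables do not carry over. Pictures are saved under pics/ and viewed, at most 11 in all, crops included, and the job is handed in when it is done.

Besides the shell and the picture viewer there is one more tool, called after ">>>" by a JSON object that holds its "op" and its "data". arm_command: Moves the arm, as the interface text tells. Its arguments: {"type":"object","properties":{"plan":{"type":"array","items":{"type":"object","properties":{"dp":{"type":"array","items":{"type":"number"}},"spin":{"type":"number"}}}},"grip":{"type":"number"},"newtons":{"type":"number"}},"required":["plan"]}

```bash
ls; mkdir -p pics; python3 - <<'E'
from workcell import manip, viewer, finder
import cv2,numpy as np
print(manip.get_obs())
for c in ["scene","side"]:
    im=viewer.camera(c); cv2.imwrite(f"pics/{c}0.png",im)
    p=viewer.camera_params(c); print(c,p)
    for th in ["template_grip","jig","clip_left"]:
        print(th,[(np.round(d["position"],4).tolist(),round(d["score"],2)) for d in finder.find_in(c,th)])
print(viewer.camera_params("wrist"))
a=cv2.imread("pics/scene0.png");b=cv2.imread("pics/side0.png")
E
```

```text
pics
{'clock': 0.0, 'joint_pos': array([ 1.08436054,  0.3328748 , -0.06472849,  1.46095849,  0.02159601,
        1.34990671, -0.0884619 ]), 'joint_velocities': array([-0.00026484, -0.00036573, -0.00054941,  0.00179456, -0.00081722,
        0.00070075, -0.00082419]), 'tau': array([-3.84793311e-04, -6.25446010e+01,  4.92437545e-02, -3.91610920e+01,
        1.63392123e-02,  9.93128924e-03,  1.70699184e-05]), 'position': array([ 0.27957268, -0.55883368,  0.4039058 ]), 'ee_rot': array([ 9.73217285e-01,  2.29886037e-01, -1.93585663e-04, -6.99612123e-04]), 'ft_force': array([ 0.3175434 ,  0.22702136, -0.16592489]), 'torque': array([ 0.01795578, -0.01928217,  0.01841976]), 'grasp_force': 0.0, 'grip_width': 0.9965763865003457}
scene {'vertical_fov': 43.166508185858405, 'cx': 259.90865156951025, 'cy': 182.7430360293196, 'R': array([[ 9.82095414e-03,  9.99951733e-01, -2.84740840e-04],
       [ 8.22907537e-01, -8.24390078e-03, -5.68115502e-01],
       [-5.68090428e-01,  5.34512090e-03, -8.22948781e-01]]), 't': array([ 0.02789729, -0.43303872,  1.56990712])}
template_grip [([0.525, -0.2087, 0.006
[... 394 characters left out ...]
0.28409521, 1.00001948])}
template_grip [([0.3338, 0.0312, 0.0073], 0.94), ([0.3758, -0.3366, 0.004], 0.91), ([0.508, -0.1915, 0.0046], 0.61)]
jig [([0.6178, 0.2599, 0.019], 0.71)]
clip_left [([0.7071, 0.2909, 0.049], 0.71), ([0.5096, -0.1907, 0.005], 0.39)]
{'vertical_fov': 65.70646984690485, 'cx': 255.633200552145, 'cy': 192.91377053110313, 'T_tool_cam': array([[ 1.71097901e-04, -9.64242110e-01, -2.65022874e-01,
         6.83064622e-02],
       [ 9.99999124e-01, -1.82878613e-04,  1.31096990e-03,
        -3.05810003e-04],
       [-1.31255940e-03, -2.65022866e-01,  9.64241234e-01,
         3.17555693e-02],
       [ 0.00000000e+00,  0.00000000e+00,  0.00000000e+00,
         1.00000000e+00]])}
```

View pics/scene0.png

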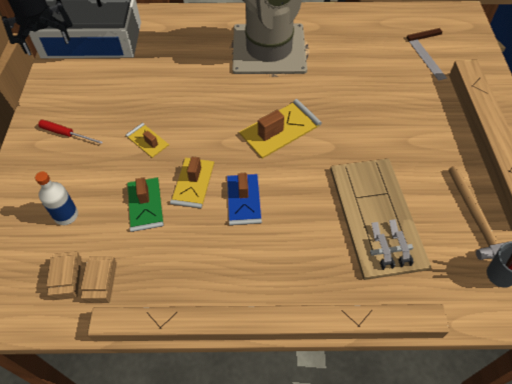

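View pics/side0.png

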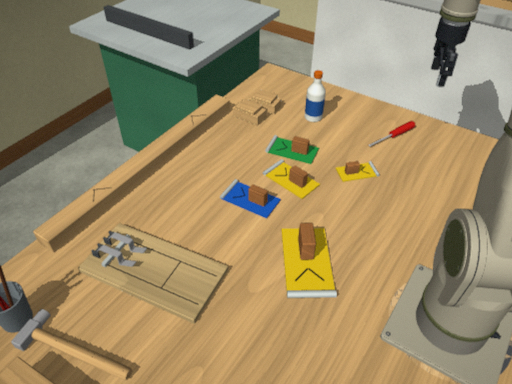

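Scene picture: three yellow templates, small (147,140), middle (193,183) and large (280,128). The blue (243,198) and green (144,204) ones aren't wanted. The jig is at about (378,215), with its clips at (390,245). I'll check sizes on the plane and in one crop.

```bash
cat > h.py <<'E'
from workcell import manip, viewer, finder
import cv2,numpy as np
from scipy.spatial.transform import Rotation as Ro
def rays(cam,px,pose=None):
    "pixels -> (origin, world directions)"
    p=viewer.camera_params(cam); f=192/np.tan(np.radians(p["vertical_fov"])/2)
    d=(np.atleast_2d(px).astype(float)-[p["cx"],p["cy"]])/f
    if cam!="wrist":
        v=np.c_[d,np.ones(len(d))]; return -p["R"].T@p["t"], v@p["R"]
    r=np.linalg.norm(d,axis=1,keepdims=True); v=np.c_[d*np.sinc(r/np.pi),np.cos(r)]
    T=p["T_tool_cam"]; R=Ro.from_quat(pose["ee_rot"])
    return R.apply(T[:3,3])+pose["position"], R.apply(v@T[:3,:3].T)
def plane(cam,px,z,pose=None):
    o,v=rays(cam,px,pose); return o+v*((z-o[2])/v[:,2:])
def proj(cam,X,pose=None):
    p=viewer.camera_params(cam); f=192/np.tan(np.radians(p["vertical_fov"])/2); X=np.atleast_2d(X)
    if cam!="wrist":
        c=X@p["R"].T+p["t"]; return c[:,:2]/c[:,2:]*f+[p["cx"],p["cy"]]
    T=p["T_tool_cam"]; R=Ro.from_quat(pose["ee_rot"])
    c=(R.inv().apply(X-pose["position"])-T[:3,3])@T[:3,:3]
    r=np.linalg.norm(c[:,:2],axis=1); th=np.arctan2(r,c[:,2])
    return c[:,:2]*(th/r*f)[:,None]+[p["cx"],p["cy"]]
E
python3 - <<'E'
from h import *
im=cv2.imread("pics/scene0.png")
hsv=cv2.cvtColor(im,cv2.COLOR_BGR2HSV)
m=cv2.inRange(hsv,(23,170,120),(35,255,255))
n,l,s,c=cv2.connectedComponentsWithStats(m)
for i in range(1,n):
    if s[i,4]>60:
        ys,xs=np.where(l==i); w=plane("scene",np.c_[xs,ys],.005)
        print(s[i],cv2.minAreaRect((w[:,:2]*1000).astype(np.float32)))
cv2.imwrite("pics/crop1.png",cv2.resize(im[120:220,110:270],None,fx=5,fy=5,interpolation=cv2.INTER_CUBIC))
E
```

```text
[ 247  104   69   53 1156] ((346.2777099609375, 20.23614501953125), (109.7696533203125, 191.7433319091797), 35.925079345703125)
[129 126  39  31 311] ((383.3862609863281, -342.10906982421875), (102.39051818847656, 58.374000549316406), 46.85293960571289)
[173 161  41  42 776] ((517.7985229492188, -207.56130981445312), (77.38032531738281, 132.3429412841797), 79.9515609741211)
```

View pics/crop1.png

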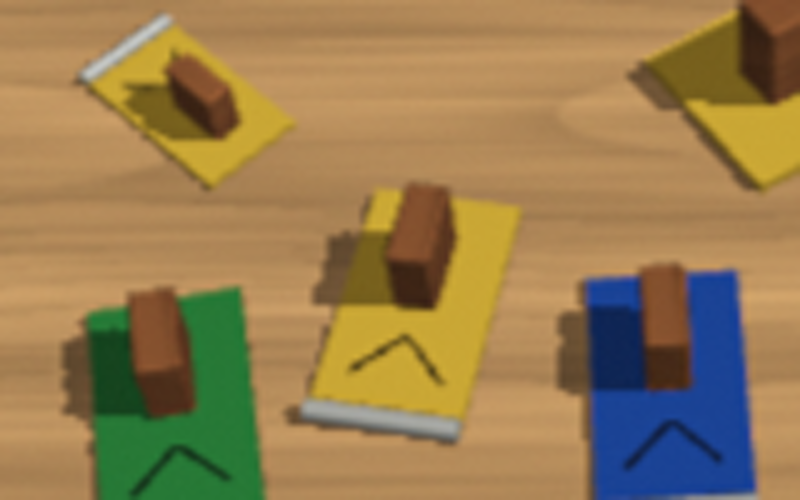

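The middle one is confirmed: about 77 mm wide, with its bead towards +x at (186,204). Next I'll write a move planner and fly above it, keeping the same height.

```bash
cat >> h.py <<'E'
def rows(target,yaw=None,n=None,step=45):
    "print plan rows from the present pose to TCP target (m), tool x at world yaw (rad); also levels nothing"
    o=manip.get_obs(); R=Ro.from_quat(o["ee_rot"]); d=np.asarray(target)-o["position"]
    X=R.as_matrix()[:,0]; cur=np.arctan2(X[1],X[0])
    s=0 if yaw is None else -((yaw-cur+np.pi)%(2*np.pi)-np.pi)
    n=n or int(max(np.ceil(np.linalg.norm(d)*1000/step),np.ceil(abs(s)/.13),1))
    print("yaw now",round(cur,4),"spin",round(s,4),"d",np.round(d*1000,1))
    for i in range(n):
        print(np.round(R.inv().apply(d/n)*1000,1).tolist(),round(s/n,4)); R=R*Ro.from_euler("z",s/n)
E
python3 - <<'E'
from h import *
print(plane("scene",[[195,161]],.05))
print("bead mid, rear mid",plane("scene",[[110+380/5,120+418/5],[110+447/5,120+197/5]],.005))
c=plane("scene",[[333,166],[389,160],[427,265],[368,276]],.018);print("jig corners",c, c.mean(0))
rows([0.50,-0.205,0.40],-0.19)
E
```

```text
[[ 0.4907588 -0.1997342  0.05     ]]
bead mid, rear mid [[ 0.59162425 -0.22079374  0.005     ]
 [ 0.45125429 -0.19545441  0.005     ]]
jig corners [[0.48662246 0.1600231  0.018     ]
 [0.46827227 0.31082733 0.018     ]
 [0.77244203 0.34948136 0.018     ]
 [0.79824213 0.20986747 0.018     ]] [0.63139472 0.25754982 0.018     ]
yaw now 0.4639 spin 0.6539 d [220.4 354.   -4.6]
[35.5, -21.8, 0.5] 0.0654
[34.0, -24.1, 0.5] 0.0654
[32.4, -26.2, 0.5] 0.0654
[30.6, -28.3, 0.5] 0.0654
[28.7, -30.2, 0.5] 0.0654
[26.7, -32.1, 0.5] 0.0654
[24.5, -33.7, 0.5] 0.0654
[22.3, -35.3, 0.5] 0.0654
[19.9, -36.6, 0.5] 0.0654
[17.5, -37.9, 0.5] 0.0654
```

>>> {"op": "arm_command", "data": {"plan": [{"dp":[35.5,-22,0.5],"spin":0.065},{"dp":[34,-24,0.5],"spin":0.065},{"dp":[32,-26,0.5],"spin":0.065},{"dp":[31,-28,0.5],"spin":0.065},{"dp":[29,-30,0.5],"spin":0.065}], "grip": -1}}

```text
clock: 0.9
position: [0.3906, -0.381, 0.4024]
ee_rot: [0.998, 0.068, 0.0, 0.0]
ft_force: [1.6, -0.4, 0.1]
grip_width: 0.999
grasp_force: 0.0
```

>>> {"op": "arm_command", "data": {"plan": [{"dp":[27,-32,0.5],"spin":0.065},{"dp":[24.5,-34,0.5],"spin":0.065},{"dp":[22,-35,0.5],"spin":0.065},{"dp":[20,-37,0.5],"spin":0.065},{"dp":[17.5,-38,0.5],"spin":0.065}]}}

```text
clock: 1.4
position: [0.5006, -0.2032, 0.4]
ee_rot: [0.996, -0.094, 0.0, 0.0]
ft_force: [0.1, -0.8, -0.4]
grip_width: 1.001
grasp_force: 0.0
```

>>> {"op": "arm_command", "data": {"plan": [{"dp":[0,0,0]},{"dp":[0,0,0]}]}}

```text
invalid input at $.plan[0]: expected keys dp, spin
```

```bash
python3 - <<'E'
from h import *
o=manip.get_obs(); im=viewer.camera("wrist"); cv2.imwrite("pics/w1.png",im)
print(o["position"],o["ee_rot"],o["clock"])
np.savez("w1.npz",**{k:o[k] for k in("position","ee_rot")})
rows([.5,-.205,.4],-.18)
print([(np.round(d["position"],4).tolist(),round(d["score"],2)) for d in finder.find_in("wrist","template_grip")])
E
```

```text
[ 0.50055925 -0.20322841  0.39998599] [ 9.95537943e-01 -9.43614840e-02  2.92373164e-04  1.71683134e-04] 1.4
yaw now -0.1853 spin -0.0053 d [-3.8 -8.9  0.1]
[-2.1, 9.5, -0.1] -0.0053
[([0.369, -0.0384, 0.0048], 0.78), ([0.3859, -0.3437, 0.0045], 0.59), ([0.5251, -0.2096, 0.0048], 0.56)]
```

View pics/w1.png

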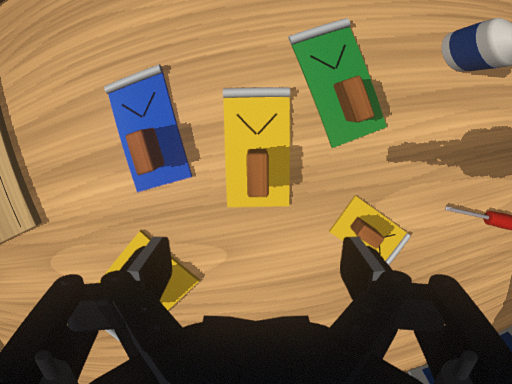

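The middle template is in the wrist view at x 224–292, y 88–207. Its bead is at the top (towards +x) and the grip is at (258,173). The tool is already nearly aligned with it.

```bash
python3 - <<'E'
from h import *
o=dict(np.load("w1.npz")); im=cv2.imread("pics/w1.png")
hsv=cv2.cvtColor(im,cv2.COLOR_BGR2HSV)
m=cv2.inRange(hsv,(22,150,70),(36,255,255)); n,l,s,c=cv2.connectedComponentsWithStats(m)
i=l[195,235]; ys,xs=np.where(l==i); w=plane("wrist",np.c_[xs,ys],.005,o)
print(s[i],cv2.minAreaRect((w[:,:2]*1000).astype(np.float32)))
print("corners rl rr br bl",plane("wrist",[[227.5,207],[290.5,206.5]],.005,o)[:,:2],plane("wrist",[[292,93],[222.5,94]],.009,o)[:,:2])
b=cv2.inRange(hsv,(0,90,30),(16,255,170))[145:200,240:275]
ys,xs=np.where(b); print("brown bbox",xs.min()+240,xs.max()+240,ys.min()+145,ys.max()+145)
cv2.imwrite("pics/w1c.png",cv2.resize(im[80:215,205:310],None,fx=4.4,fy=4.4,interpolation=cv2.INTER_CUBIC))
rows([.5,-.205,.4],-.18)
E
```

```text
[ 224   97   66  110 5905] ((519.752685546875, -208.29641723632812), (80.02503967285156, 137.6442413330078), 79.86495208740234)
corners rl rr br bl [[ 0.4581691  -0.15780852]
 [ 0.4435096  -0.23767657]] [[ 0.58424711 -0.26301185]
 [ 0.59851551 -0.1812536 ]]
brown bbox 247 267 149 196
yaw now -0.1796 spin 0.0004 d [-2.6 -6.2  0.1]
[-1.4, 6.6, -0.1] 0.0004
```

View pics/w1c.png

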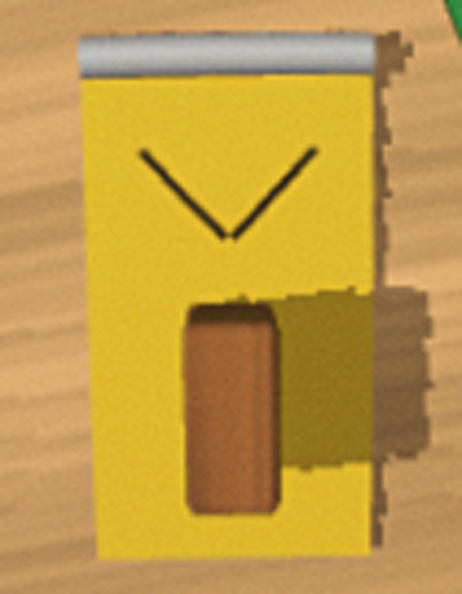

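>>> {"op": "arm_command", "data": {"plan": [{"dp":[0,0,20],"spin":0},{"dp":[0,0,40],"spin":0},{"dp":[0,0,40],"spin":0},{"dp":[0,0,20],"spin":0},{"dp":[0,0,0],"spin":0}], "grip": -0.2}}

```text
clock: 2.0
position: [0.4987, -0.2049, 0.2768]
ee_rot: [0.996, -0.093, -0.003, -0.001]
ft_force: [0.7, 0.2, -0.2]
grip_width: 0.6
grasp_force: 0.0
```

```bash
python3 - <<'E'
from h import *
o=dict(np.load("w1.npz")); print("grip top",plane("wrist",[[258,175]],.05,o))
o=manip.get_obs(); im=viewer.camera("wrist"); cv2.imwrite("pics/w2.png",im)
print(o["position"],o["ee_rot"],o["clock"],o["grip_width"])
hsv=cv2.cvtColor(im,cv2.COLOR_BGR2HSV)
m=cv2.inRange(hsv,(22,150,70),(36,255,255)); n,l,s,c=cv2.connectedComponentsWithStats(m)
for i in range(1,n):
  if s[i,4]>3000:
    ys,xs=np.where(l==i); w=plane("wrist",np.c_[xs,ys],.005,o)
    r=cv2.minAreaRect((w[:,:2]*1000).astype(np.float32)); print(s[i],r,cv2.boxPoints(r))
rows([.4995,-.206,.188],-.177)
E
```

```text
grip top [[ 0.50135761 -0.20547817  0.05      ]]
[ 0.49873004 -0.20488066  0.27684256] [ 9.95673655e-01 -9.28814377e-02 -2.55545444e-03 -6.94146774e-04] 2.0 0.6001325212109238
[  205    84   100   162 12599] ((519.8468017578125, -207.831787109375), (79.84513854980469, 137.8861083984375), 80.16474151611328) [[ 445.0976  -235.39105]
 [ 580.9572  -258.94418]
 [ 594.596   -180.27252]
 [ 458.7364  -156.71939]]
yaw now -0.1862 spin -0.0092 d [ -0.1  -1.  -91.1]
[0.1, 0.3, 30.4] -0.0031
[0.1, 0.3, 30.4] -0.0031
[0.1, 0.3, 30.4] -0.0031
```

View pics/w2.png

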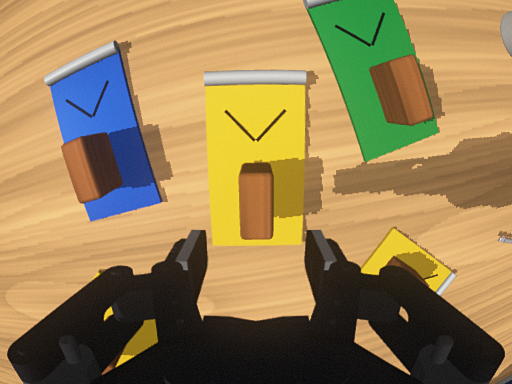

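The view agrees: grip at about (256,200) px, i.e. world (0.5005, -0.205), centred between the fingers. Descending and gripping.

>>> {"op": "arm_command", "data": {"plan": [{"dp":[0.5,0,30],"spin":-0.005},{"dp":[0.5,0,30],"spin":-0.005},{"dp":[0.5,0,26],"spin":0},{"dp":[0,0,0],"spin":0},{"dp":[0,0,0],"spin":0}]}}

```text
clock: 2.55
position: [0.5022, -0.2055, 0.1955]
ee_rot: [0.996, -0.088, 0.001, 0.0]
ft_force: [-0.1, -0.9, 0.7]
grip_width: 0.602
grasp_force: 0.0
```

>>> {"op": "arm_command", "data": {"plan": [{"dp":[0,0,0],"spin":0},{"dp":[0,0,0],"spin":0},{"dp":[0,0,0],"spin":0},{"dp":[0,0,0],"spin":0},{"dp":[0,0,0],"spin":0}], "grip": 1, "newtons": 60}}

```text
clock: 3.05
position: [0.5023, -0.2054, 0.1958]
ee_rot: [0.996, -0.088, 0.002, 0.001]
ft_force: [-0.9, -0.3, 7.3]
grip_width: 0.267
grasp_force: 60.3
```

>>> {"op": "arm_command", "data": {"plan": [{"dp":[0,0,-10],"spin":0},{"dp":[0,0,-30],"spin":0},{"dp":[0,0,-40],"spin":0},{"dp":[0,0,-40],"spin":0},{"dp":[0,0,0],"spin":0}]}}

```text
clock: 3.55
position: [0.5029, -0.2054, 0.3205]
ee_rot: [0.996, -0.088, 0.005, 0.002]
ft_force: [0.4, -0.2, -2.1]
grip_width: 0.275
grasp_force: 59.2
```

Gripped (opening 23 mm, 59 N) and lifted. Next I'll fly beside the jig so that the wrist camera sees it sideways, past the held plate.

```bash
python3 - <<'E'
from h import *
rows([.63,.08,.36],.14)
E
```

```text
yaw now -0.1762 spin -0.3162 d [127.1 285.4  39.5]
[10.8, -43.3, -5.6] -0.0452
[12.7, -42.8, -5.6] -0.0452
[14.6, -42.2, -5.6] -0.0452
[16.5, -41.5, -5.6] -0.0452
[18.4, -40.7, -5.6] -0.0452
[20.2, -39.8, -5.6] -0.0452
[22.0, -38.8, -5.6] -0.0452
```

>>> {"op": "arm_command", "data": {"plan": [{"dp":[7,-30,-5],"spin":-0.03},{"dp":[12,-43,-6],"spin":-0.045},{"dp":[14,-42,-6],"spin":-0.045},{"dp":[16,-42,-6],"spin":-0.045},{"dp":[18,-41,-6],"spin":-0.045}]}}

```text
clock: 4.05
position: [0.5869, -0.0122, 0.3435]
ee_rot: [1.0, 0.018, 0.0, 0.0]
ft_force: [0.7, -0.1, -0.6]
grip_width: 0.268
grasp_force: 59.1
```

>>> {"op": "arm_command", "data": {"plan": [{"dp":[20,-40,-6],"spin":-0.045},{"dp":[22,-35,-5],"spin":-0.045},{"dp":[10,-17,0],"spin":-0.015},{"dp":[0,0,0],"spin":0},{"dp":[0,0,0],"spin":0}]}}

```text
clock: 4.55
position: [0.6321, 0.0809, 0.3534]
ee_rot: [0.998, 0.069, -0.0, 0.0]
ft_force: [0.9, -0.3, -0.9]
grip_width: 0.267
grasp_force: 59.1
```

```bash
python3 - <<'E'
from h import *
o=manip.get_obs(); im=viewer.camera("wrist"); cv2.imwrite("pics/w3.png",im)
np.savez("w3.npz",**{k:o[k] for k in("position","ee_rot")})
print(o["position"],o["ee_rot"],o["clock"],o["grip_width"])
for t in ["jig","clip_left"]: print(t,[(np.round(d["position"],4).tolist(),round(d["score"],2)) for d in finder.find_in("wrist",t)])
E
```

```text
[0.63210619 0.08094482 0.35335282] [ 9.97609993e-01  6.90932884e-02 -4.97660145e-04  4.14115569e-04] 4.55 0.2673709657549764
jig [([0.6434, 0.2455, 0.0159], 0.88), ([0.7168, 0.2472, 0.0478], 0.73)]
clip_left [([0.7106, 0.2905, 0.0462], 0.74)]
```

View pics/w3.png

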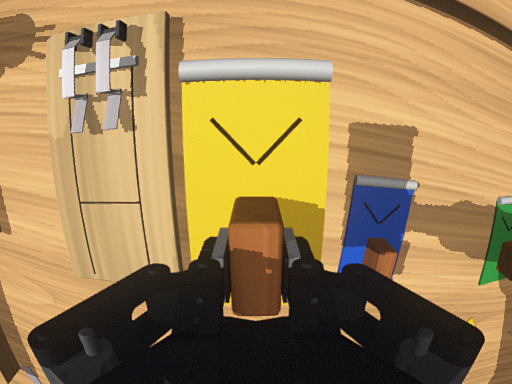

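The view shows the plate level in hand at (255,180). The jig is at left, with seat lines from (70,105) to (95,273) and (125,100) to (148,262), a cross line at y≈202, and clips at (75,95) and (113,90). I'll rectify the board plane and fit these lines.

```bash
cat > rect.py <<'E'
from h import *
def rectify(cam,im,o,g,z=.018,s=.0005,X=(-.17,.17),Y=(-.09,.09)):
    xs=np.arange(X[0],X[1],s); ys=np.arange(Y[0],Y[1],s); gx,gy=np.meshgrid(xs,ys)
    c,sn=np.cos(g[2]),np.sin(g[2])
    W=np.stack([g[0]+c*gx-sn*gy,g[1]+sn*gx+c*gy,0*gx+z],-1).reshape(-1,3)
    p=proj(cam,W,o).astype(np.float32).reshape(gx.shape+(2,))
    return xs,ys,cv2.remap(im,p[...,0],p[...,1],cv2.INTER_LINEAR)
def jigfit(cam,im,o,g):
    xs,ys,r=rectify(cam,im,o,g); gr=cv2.cvtColor(r,cv2.COLOR_BGR2GRAY).astype(float)
    def dark(prof,co,c0,w=.012):
        k=np.abs(co-c0)<w; q=prof[k]; q=np.clip(np.median(q)-4-q,0,None); return (q*co[k]).sum()/q.sum(),q.max()
    res={}
    for y0 in(-.04,.04):
        P=[]
        for a in np.arange(-.14,.045,.02):
            v=dark(gr[:,(xs>=a)&(xs<a+.02)].mean(1),ys,y0)
            if v[1]>8: P.append((a+.01,v[0]))
        P=np.array(P); res[y0]=np.polyfit(P[:,0],P[:,1],1) if len(P)>1 else None; print(y0,"n",len(P),res[y0],np.round(P[:,1]*1000,1))
    k=np.abs(ys)<.032
    for yy in(-.02,0,.02): print("cross at y",yy,dark(gr[np.abs(ys-yy)<.008].mean(0),xs,-.05))
    return r
if __name__=="__main__":
    g=(.633,.2575,.14)
    r=jigfit("wrist",cv2.imread("pics/w3.png"),dict(np.load("w3.npz")),g)
    ra=jigfit("scene",cv2.imread("pics/scene0.png"),None,g)
    rb=jigfit("side",cv2.imread("pics/side0.png"),None,g)
    r=np.hstack([q.transpose(1,0,2)[::-1] for q in(r,ra,rb)])[:, :]
    cv2.imwrite("pics/rect.png",cv2.resize(r,(794,500)))
E
python3 rect.py
```

```text
-0.04 n 10 [ 0.01433725 -0.04369545] [-46.7 -44.8 -44.6 -44.4 -44.1 -44.1 -43.9 -43.7 -43.5 -43.2]
0.04 n 10 [0.01148729 0.03974324] [38.6 38.6 38.8 39.1 37.8 39.5 39.7 39.9 40.4 40.4]
cross at y -0.02 (np.float64(-0.051848615090735344), np.float64(128.078125))
cross at y 0 (np.float64(-0.05202415293751934), np.float64(103.0625))
cross at y 0.02 (np.float64(-0.05214895389446019), np.float64(97.671875))
-0.04 n 9 [ 0.01320168 -0.04253278] [-44.1 -44.  -43.7 -43.6 -42.9 -43.1 -43.  -42.7 -41.6]
0.04 n 10 [0.01078573 0.04121519] [39.9 40.2 40.3 40.5 39.9 40.9 41.2 41.4 41.8 41.7]
cross at y -0.02 (np.float64(-0.05390065807419522), np.float64(49.328125))
cross at y 0 (np.float64(-0.05396723232036345), np.float64(46.59375))
cross at y 0.02 (np.float64(-0.05415550338091651), np.float64(44.578125))
-0.04 n 10 [ 0.01431461 -0.04388474] [-45.6 -45.5 -45.2 -44.9 -44.4 -44.5 -44.3 -43.9 -43.3 -42.9]
0.04 n 10 [0.01101342 0.03984083] [38.5 38.8 38.9 39.2 38.6 39.5 39.8 40.1 40.3 40.4]
cross at y -0.02 (np.float64(-0.05242505448106774), np.float64(50.375))
cross at y 0 (np.float64(-0.0526804332129963), np.float64(48.84375))
cross at y 0.02 (np.float64(-0.05273087880346606), np.float64(45.765625))
```

View pics/rect.png

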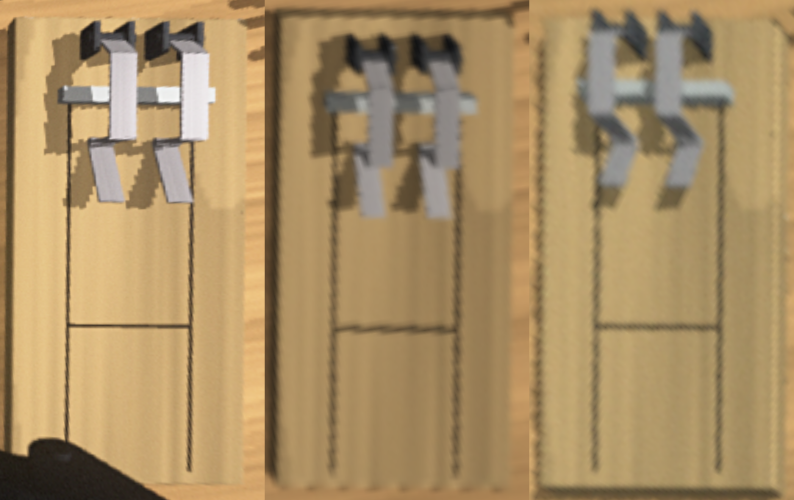

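All three cameras agree: the jig is at about (0.632, 0.2555) with yaw 0.1525. Next is the template's pose in the hand, from the same wrist picture.

```bash
cat > held.py <<'E'
from h import *
def held(im,o,off=.1957):
    hsv=cv2.cvtColor(im,cv2.COLOR_BGR2HSV); m=cv2.inRange(hsv,(22,150,70),(36,255,255))
    m=(cv2.connectedComponents(m)[1]==cv2.connectedComponents(m)[1][150,200])
    L,Rr=[],[]
    for y in range(90,190,4):
        x=np.where(m[y])[0]; L.append((x.min(),y+.5)); Rr.append((x.max()+1,y+.5))
    R=Ro.from_quat(o["ee_rot"])
    t=lambda P:R.inv().apply(plane("wrist",np.array(P),o["position"][2]-off+.005,o)-o["position"])
    l,r=t(L),t(Rr); a,b=np.polyfit(l[:,0],l[:,1],1),np.polyfit(r[:,0],r[:,1],1)
    f=[]; 
    for x in range(200,320,8):
        f.append((x+.5,np.where(m[:,x])[0].min()))
    fr=t(f)
    print("left",a,"right",b,"width",b[1]-a[1],"front yellow x (expect ~88+off)",fr[:,0].mean(), np.polyfit(fr[:,1],fr[:,0],1)[0])
    return a,b
if __name__=="__main__":
    held(cv2.imread("pics/w3.png"),dict(np.load("w3.npz")))
    yaw=.1525; u=np.array([np.cos(yaw),np.sin(yaw)]); J=np.array([.6318,.2555])
    print("lay",J-.087*u,"home",J)
    rows([*(J-.087*u),.29],yaw)
E
python3 held.py
```

```text
left [ 0.00385231 -0.04033356] right [-0.00476218  0.0396756 ] width 0.08000916198870407 front yellow x (expect ~88+off) 0.08601241057011985 0.003007038714939862
lay [0.54580969 0.24228387] home [0.6318 0.2555]
yaw now 0.1361 spin -0.0164 d [-86.4 162.6 -63.6]
[-12.7, -34.6, 12.7] -0.0033
[-12.6, -34.6, 12.7] -0.0033
[-12.5, -34.7, 12.7] -0.0033
[-12.4, -34.7, 12.7] -0.0033
[-12.2, -34.7, 12.7] -0.0033
```

>>> {"op": "arm_command", "data": {"plan": [{"dp":[-8,-25,5],"spin":-0.003},{"dp":[-13,-37,10],"spin":-0.003},{"dp":[-13,-37,15],"spin":-0.003},{"dp":[-13,-37,15],"spin":-0.003},{"dp":[-13,-37,15],"spin":-0.004}]}}

```text
clock: 5.2
position: [0.5473, 0.2438, 0.2935]
ee_rot: [0.997, 0.076, 0.0, 0.0]
ft_force: [0.1, 0.1, -1.5]
grip_width: 0.274
grasp_force: 59.2
```

>>> {"op": "arm_command", "data": {"plan": [{"dp":[0,0,5],"spin":0},{"dp":[0,0,0],"spin":0},{"dp":[0,0,0],"spin":0}]}}

```text
clock: 5.5
position: [0.5488, 0.2423, 0.289]
ee_rot: [0.997, 0.076, 0.0, 0.0]
ft_force: [0.5, -0.2, -2.1]
grip_width: 0.27
grasp_force: 59.1
```

```bash
python3 - <<'E'
from h import *
print(manip.get_obs()["position"]); rows([.5478,.2426,.222],.1525,n=1)
E
```

```text
[0.54878736 0.24231417 0.28902338]
yaw now 0.1522 spin -0.0003 d [ -1.    0.3 -67. ]
[-1.0, -0.5, 67.0] -0.0003
```

>>> {"op": "arm_command", "data": {"plan": [{"dp":[-0.5,-0.3,20],"spin":0},{"dp":[-0.5,0,25],"spin":0},{"dp":[0,0,18],"spin":0},{"dp":[0,0,0],"spin":0},{"dp":[0,0,0],"spin":0}]}}

```text
clock: 6.0
position: [0.5477, 0.2433, 0.2265]
ee_rot: [0.997, 0.076, 0.0, 0.0]
ft_force: [0.7, -0.2, -1.1]
grip_width: 0.268
grasp_force: 59.2
```

```bash
python3 - <<'E'
from held import *
from rect import jigfit
o=manip.get_obs(); im=viewer.camera("wrist"); cv2.imwrite("pics/w4.png",im); print(o["position"])
a=cv2.imread; s=viewer.camera("side"); c=viewer.camera("scene"); cv2.imwrite("pics/s4.png",s)
both=np.hstack([cv2.resize(im,(400,300)),cv2.resize(s[200:360,40:253],(400,300),interpolation=cv2.INTER_CUBIC)]); cv2.imwrite("pics/both4.png",both)
rows([.5478,.2426,.2137],.1525,n=1)
E
```

```text
[0.5477317  0.24326836 0.22651708]
yaw now 0.1541 spin 0.0016 d [  0.2  -1.5 -13.5]
[-0.1, 1.5, 13.5] 0.0016
```

View pics/both4.png

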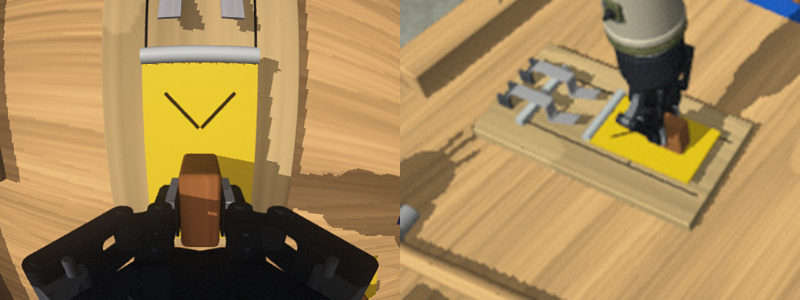

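Wrist view: the bead sits centred between the seat lines, just behind the lips. Side view: the plate is just above the board. Lowering gently to contact.

>>> {"op": "arm_command", "data": {"plan": [{"dp":[0,0.5,4],"spin":0},{"dp":[0,0.5,4],"spin":0},{"dp":[0,0,2],"spin":0},{"dp":[0,0,0],"spin":0},{"dp":[0,0,0],"spin":0}]}}

```text
clock: 6.65
position: [0.547, 0.2433, 0.2156]
ee_rot: [0.997, 0.077, -0.0, 0.0]
ft_force: [-0.5, -1.1, -2.0]
grip_width: 0.269
grasp_force: 59.2
```

>>> {"op": "arm_command", "data": {"plan": [{"dp":[0,0,1.5],"spin":0},{"dp":[0,0,0],"spin":0},{"dp":[0,0,0],"spin":0}]}}

```text
clock: 6.95
position: [0.547, 0.2433, 0.2142]
ee_rot: [0.997, 0.077, 0.0, 0.0]
ft_force: [0.0, -0.3, -2.1]
grip_width: 0.273
grasp_force: 59.2
```

>>> {"op": "arm_command", "data": {"plan": [{"dp":[0,0.4,1],"spin":0},{"dp":[0,0,0],"spin":0},{"dp":[0,0,0],"spin":0}]}}

```text
clock: 7.25
position: [0.5471, 0.2432, 0.2138]
ee_rot: [0.997, 0.077, 0.0, -0.0]
ft_force: [-2.9, -1.1, 5.7]
grip_width: 0.272
grasp_force: 60.1
```

>>> {"op": "arm_command", "data": {"plan": [{"dp":[0,0,1],"spin":0},{"dp":[0,0,0],"spin":0},{"dp":[0,0,0],"spin":0}]}}

```text
clock: 7.55
position: [0.547, 0.2433, 0.2138]
ee_rot: [0.997, 0.077, 0.0, 0.0]
ft_force: [-7.6, -2.7, 16.3]
grip_width: 0.268
grasp_force: 61.6
```

Plate contact is at TCP z = 0.2138. I'll ease the down-force and start the slide along +x, trimming about 1 mm towards -y (tool +y).

>>> {"op": "arm_command", "data": {"plan": [{"dp":[0,0,-1],"spin":0},{"dp":[4,0.3,0],"spin":0.001},{"dp":[6,0.3,0],"spin":0},{"dp":[6,0.3,0],"spin":0},{"dp":[4,0,0],"spin":0}]}}

```text
clock: 8.05
position: [0.567, 0.2455, 0.2139]
ee_rot: [0.997, 0.077, -0.0, -0.0]
ft_force: [-8.4, -1.8, 10.9]
grip_width: 0.269
grasp_force: 60.8
```

>>> {"op": "arm_command", "data": {"plan": [{"dp":[5,0.2,0],"spin":0},{"dp":[5,0,0],"spin":0},{"dp":[5,0,0],"spin":0},{"dp":[5,0,0],"spin":0},{"dp":[0,0,0],"spin":0}]}}

```text
clock: 8.55
position: [0.5867, 0.2485, 0.2139]
ee_rot: [0.997, 0.077, -0.0, -0.0]
ft_force: [-6.9, -1.0, 9.8]
grip_width: 0.267
grasp_force: 60.7
```

```bash
cat > st.py <<'E'
from h import *
o=manip.get_obs(); yaw=.1525; d=o["position"][:2]-[.6318,.2555]; c,s=np.cos(yaw),np.sin(yaw)
f=o["ft_force"]; X=Ro.from_quat(o["ee_rot"]).as_matrix()[:,0]
print("jig x,y mm",round((c*d[0]+s*d[1])*1e3,1),round((c*d[1]-s*d[0])*1e3,1),"z",o["position"][2].round(4),"dyaw",round(np.arctan2(X[1],X[0])-yaw,4),"f along,lat,z",(c*f[0]+s*f[1]).round(1),(c*f[1]-s*f[0]).round(1),f[2].round(1),o["clock"])
E
python3 st.py
```

```text
jig x,y mm -45.6 -0.1 z 0.2139 dyaw 0.0018 f along,lat,z -7.0 0.0 9.8 8.55
```

>>> {"op": "arm_command", "data": {"plan": [{"dp":[5,0,0],"spin":0},{"dp":[5,0,0],"spin":0},{"dp":[5,0,0],"spin":0},{"dp":[5,0,0],"spin":0},{"dp":[0,0,0],"spin":0}]}}

```text
clock: 9.05
position: [0.6051, 0.2521, 0.2139]
ee_rot: [0.997, 0.078, -0.002, 0.0]
ft_force: [-16.5, -2.8, 16.8]
grip_width: 0.271
grasp_force: 61.6
```

```bash
python3 st.py
```

```text
jig x,y mm -26.9 0.7 z 0.2139 dyaw 0.0028 f along,lat,z -16.7 -0.2 16.8 9.05
```

>>> {"op": "arm_command", "data": {"plan": [{"dp":[5,0.3,-0.3],"spin":0.001},{"dp":[5,0.3,-0.2],"spin":0.001},{"dp":[5,0.2,0],"spin":0},{"dp":[5,0,0],"spin":0},{"dp":[0,0,0],"spin":0}]}}

```text
clock: 9.55
position: [0.6263, 0.2538, 0.2139]
ee_rot: [0.997, 0.076, -0.001, -0.0]
ft_force: [-6.2, 0.0, 6.4]
grip_width: 0.27
grasp_force: 60.3
```

```bash
python3 st.py
```

```text
jig x,y mm -5.7 -0.9 z 0.2139 dyaw -0.0002 f along,lat,z -6.1 1.0 6.4 9.55
```

>>> {"op": "arm_command", "data": {"plan": [{"dp":[3,-0.3,0],"spin":0},{"dp":[2,-0.3,0],"spin":0},{"dp":[1,0,0],"spin":0},{"dp":[0,0,0],"spin":0}]}}

```text
clock: 9.95
position: [0.6315, 0.2552, 0.2139]
ee_rot: [0.997, 0.076, -0.001, 0.0]
ft_force: [-10.3, -2.6, 9.2]
grip_width: 0.269
grasp_force: 60.6
```

```bash
python3 st.py
```

```text
jig x,y mm -0.3 -0.3 z 0.2139 dyaw -0.0001 f along,lat,z -10.6 -1.0 9.2 9.95
```

>>> {"op": "arm_command", "data": {"plan": [{"dp":[2,0,0],"spin":0},{"dp":[0,0,0],"spin":0},{"dp":[0,0,0],"spin":0}]}}

```text
clock: 10.25
position: [0.6335, 0.2555, 0.2139]
ee_rot: [0.997, 0.076, -0.001, 0.0]
ft_force: [-8.7, -1.0, 7.6]
grip_width: 0.27
grasp_force: 60.6
```

```bash
python3 st.py
```

```text
jig x,y mm 1.7 -0.3 z 0.2139 dyaw 0.0 f along,lat,z -8.7 0.3 7.6 10.25
```

Still sliding freely; I'll go on in 2 mm steps until the fence stops it.

>>> {"op": "arm_command", "data": {"plan": [{"dp":[2,0,0],"spin":0},{"dp":[0,0,0],"spin":0},{"dp":[0,0,0],"spin":0}]}}

```text
clock: 10.55
position: [0.6346, 0.2559, 0.2139]
ee_rot: [0.997, 0.076, -0.002, 0.0]
ft_force: [-16.4, -3.6, 12.6]
grip_width: 0.273
grasp_force: 61.3
```

>>> {"op": "arm_command", "data": {"plan": [{"dp":[1.5,0,0],"spin":0},{"dp":[0,0,0],"spin":0},{"dp":[0,0,0],"spin":0}]}}

```text
clock: 10.85
position: [0.6352, 0.2561, 0.2139]
ee_rot: [0.997, 0.076, -0.004, 0.001]
ft_force: [-25.0, -5.7, 18.4]
grip_width: 0.272
grasp_force: 62.1
```

```bash
python3 - <<'E'
exec(open("st.py").read())
im=viewer.camera("wrist"); cv2.imwrite("pics/w5.png",im); s=viewer.camera("side")
from held import held
both=np.hstack([cv2.resize(im[0:190,150:360],(400,362),interpolation=cv2.INTER_CUBIC),cv2.resize(s[210:330,60:193],(400,362),interpolation=cv2.INTER_CUBIC)]); cv2.imwrite("pics/both5.png",both)
E
```

```text
jig x,y mm 3.4 0.1 z 0.2139 dyaw 0.0004 f along,lat,z -25.5 -1.8 18.4 10.85
```

View pics/both5.png

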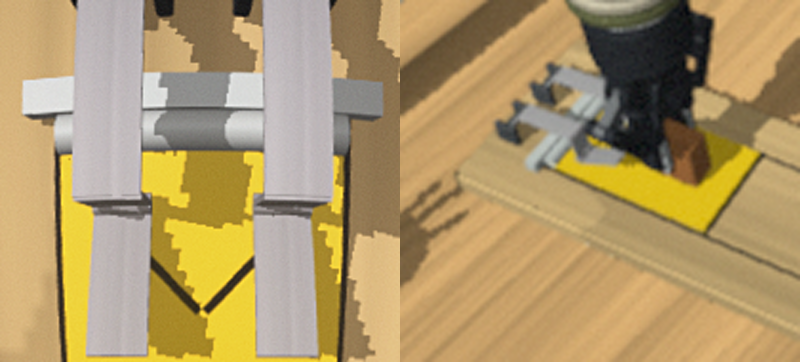

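The bead is against the fence, at about (200,130) in the left crop. Both clip noses are down on the plate behind the bead at (110,200) and (295,200), and the rear edge lies on the cross line. The force rise to 25 N is the fence. I'll relax the push, release and rise.

>>> {"op": "arm_command", "data": {"plan": [{"dp":[-1.5,0,-1],"spin":0},{"dp":[0,0,0],"spin":0}]}}

```text
clock: 11.15
position: [0.6347, 0.2558, 0.2142]
ee_rot: [0.997, 0.076, -0.002, 0.0]
ft_force: [-12.5, -1.6, 6.3]
grip_width: 0.269
grasp_force: 60.1
```

>>> {"op": "arm_command", "data": {"plan": [{"dp":[0,0,0],"spin":0},{"dp":[0,0,0],"spin":0},{"dp":[0,0,0],"spin":0},{"dp":[0,0,0],"spin":0},{"dp":[0,0,0],"spin":0}], "grip": -0.2}}

```text
clock: 11.65
position: [0.6364, 0.2552, 0.2147]
ee_rot: [0.997, 0.076, 0.0, 0.0]
ft_force: [0.3, 0.2, -0.1]
grip_width: 0.598
grasp_force: 0.0
```

>>> {"op": "arm_command", "data": {"plan": [{"dp":[0,0,-5],"spin":0},{"dp":[0,0,-15],"spin":0},{"dp":[0,0,-30],"spin":0},{"dp":[0,0,-40],"spin":0},{"dp":[0,0,-40],"spin":0}]}}

```text
clock: 12.15
position: [0.636, 0.2553, 0.3474]
ee_rot: [0.997, 0.076, 0.0, -0.0]
ft_force: [0.9, -0.7, 0.4]
grip_width: 0.597
grasp_force: 0.0
```

>>> {"op": "arm_command", "data": {"plan": [{"dp":[0,0,-20],"spin":0},{"dp":[0,0,0],"spin":0},{"dp":[0,0,0],"spin":0}]}}

```text
clock: 12.45
position: [0.6361, 0.2554, 0.3658]
ee_rot: [0.997, 0.076, 0.001, -0.0]
ft_force: [-0.6, -0.1, -1.1]
grip_width: 0.596
grasp_force: 0.0
```

```bash
python3 - <<'E'
exec(open("st.py").read())
im=viewer.camera("wrist"); s=viewer.camera("scene"); q=viewer.camera("side")
print([(np.round(x["position"],4).tolist(),round(x["score"],2)) for x in finder.find_in("wrist","template_grip")])
both=np.hstack([cv2.resize(im[40:260,130:380],(440,387),interpolation=cv2.INTER_CUBIC),cv2.resize(q[210:330,60:178],(360,387),interpolation=cv2.INTER_CUBIC)]); cv2.imwrite("pics/both6.png",both)
m=cv2.inRange(cv2.cvtColor(im,cv2.COLOR_BGR2HSV),(22,150,70),(36,255,255)); n,l,st,c=cv2.connectedComponentsWithStats(m)
i=1+st[1:,4].argmax(); ys,xs=np.where(l==i); w=plane("wrist",np.c_[xs,ys],.023,o)
r=cv2.minAreaRect((w[:,:2]*1000).astype(np.float32)); print(r,np.round(cv2.boxPoints(r)))
E
```

```text
jig x,y mm 4.3 -0.8 z 0.3658 dyaw -0.0006 f along,lat,z -0.6 0.0 -1.1 12.45
[([0.6442, 0.2605, 0.0236], 0.94), ([0.3889, 0.0098, 0.0082], 0.92), ([0.3791, -0.3215, 0.0037], 0.67)]
((651.3214111328125, 258.827392578125), (137.0809783935547, 80.82324981689453), 8.71955394744873) [[577. 288.]
 [590. 208.]
 [725. 229.]
 [713. 309.]]
```

View pics/both6.png

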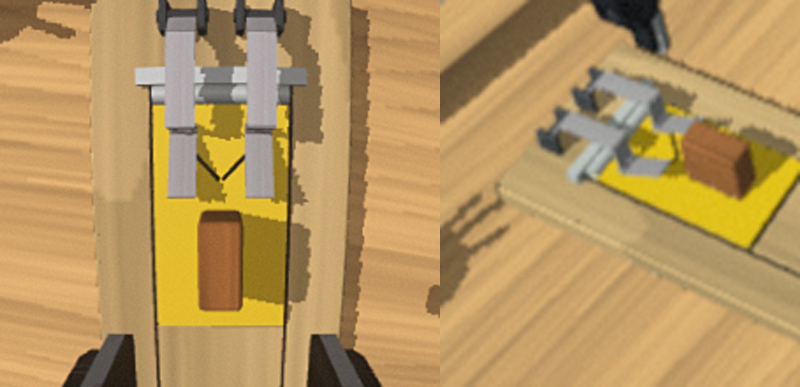

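The template is home between the seat lines, with its bead at the fence and both clips down on the plate behind it. The gripper is clear, so I'm handing in.

```bash
python3 -c "
from workcell import manip
print(manip.hand_in())"
```

```text
the job is handed in; nothing more can be done
None
```

The middle-sized yellow template is home in the jig, with its bead against the fence and both clips down on the plate behind it; I let go and handed the job in at about 12.5 s (no verdict was returned).

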